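# Dispense one set of three battery cells from the gravity feeder

### The job

Dispense one set of three cells from the bench's gravity cell feeder: with the fingertips, press the rubber pad at the high back end of its spring rocker all the way down, and keep it down until all three cells have rolled under the lifted gate into the pick-up bay. Then let the rocker come back up by itself, so that the gate closes and the next three cells move up behind it. Give it just this one press, do not touch the gate or the cells, and leave the other things on the bench where they are.

Things in the scene. Friction and masses are not known exactly. Their poses are not given: they have to be found in the camera images.
- feeder: Cell feeder screwed to the bench: grey base plate 236 x 104 mm under an aluminium lane 68 mm wide, sloping down 10 degrees towards -x. Origin: centre of the underside; x towards the lane's high back end, z up. From the low lip (x -110 mm) to the gate (x -30 mm) is the open pick-up bay: dispensed cells rest there at x = -103, -85, -67 mm, z 26 to 33 mm. Uphill of the gate stands the queue.
- rocker (a joint): Steel rocker, rad: 0 at rest (gate down), 0.45 at its stop (pad down, gate up). Pin across the lane at feeder x 0, z 64 mm. A spring returns it: the pad takes 2 N at first, 4 N at the stop (more if the finger drags across the rubber). Cells pass the gate from about 0.38. While pressed, a blade under it holds back the fourth cell: one press lets out three; let go too soon, some are trapped and the count is wrong.
- pad (a point): Black rubber press pad on the rocker's high back end, 36 mm along the lane, 50 across, 5 thick, clear from above. Origin: centre of its top face; z is the face's normal. At rest it is at feeder x 65, z 112 mm, tipped 10 degrees up towards the back; fully pressed at x 79, z 79 mm (33 lower, 14 further back), tipped 16 degrees the other way.
- gate (a point): Flat steel gate plate, 56 mm wide and 35 mm high, bent down from the low front end of the rocker across the lane. This point is the middle of its lower edge, 3 mm above the lane floor when closed. It turns with the rocker: pressing the pad lifts it. It must not be touched.
- cell1: Cylindrical battery cell 18 mm in diameter, 65 mm long, 47 g, lying across the lane and free to roll; origin at its centre. It is number 1 from the gate at the start, one of the three to be dispensed.
- cell2: Cylindrical battery cell 18 mm in diameter, 65 mm long, 47 g, lying across the lane and free to roll; origin at its centre. It is number 2 from the gate at the start, one of the three to be dispensed.
- cell3: Cylindrical battery cell 18 mm in diameter, 65 mm long, 47 g, lying across the lane and free to roll; origin at its centre. It is number 3 from the gate at the start, one of the three to be dispensed.
- cell4: Cylindrical battery cell 18 mm in diameter, 65 mm long, 47 g, lying across the lane and free to roll; origin at its centre. It is number 4 from the gate at the start; it stays in the queue and moves up by three places when the rocker has been let go.
- cell5: Cylindrical battery cell 18 mm in diameter, 65 mm long, 47 g, lying across the lane and free to roll; origin at its centre. It is number 5 from the gate at the start; it stays in the queue and moves up by three places when the rocker has been let go.
- cell6: Cylindrical battery cell 18 mm in diameter, 65 mm long, 47 g, lying across the lane and free to roll; origin at its centre. It is number 6 from the gate at the start; it stays in the queue and moves up by three places when the rocker has been let go.
- holder: empty black plastic three-bay cell holder, an open tray 70 x 64 x 18 mm, loose, beside the feeder; origin at the centre of its underside. Leave it alone.
- flashlight: black pocket flashlight 120 mm long, 33 mm thick at the head, lying beside the feeder; origin under its middle. Leave it alone.
- flux_jar: small round jar with a black screw lid, 48 mm in diameter, 48 mm tall, behind the feeder's back end; origin at the centre of its underside. Leave it alone.
- multimeter: hand-held multimeter lying on its back, 180 x 84 x 36 mm, at the left; origin at the centre of its underside. Leave it alone.
- screwdriver: black-handled screwdriver 160 mm long, lying at the right; origin under its middle. Leave it alone.
- solder_spool: spool of solder standing on its flange, 60 mm in diameter, 45 mm tall, at the right; origin at the centre of its underside. Leave it alone.

How it is judged (in metres and radians):
On the way:
1. the pad is held down by the fingers while all three cells roll under the gate into the bay (value of joint rocker above 0.3 rad and contact force between the fingers and rocker_c0 above 0.5 N and x of cell1 in the frame of feeder between -0.115 and -0.055 m and z of each of cell1, cell2, cell3 in the frame of feeder below 0.045 m and x of cell2 in the frame of feeder between -0.115 and -0.055 m and x of cell3 in the frame of feeder between -0.115 and -0.055 m), for 0.1 s.
At the end, for the whole second after the job is handed in: The rocker is back up (under 0.05 rad), the first three cells lie at rest in the pick-up bay between lip and gate, and the other three stand at rest in the queue, moved up to the closed gate to within 10 mm (value of joint rocker below 0.05 rad and x of cell1 in the frame of feeder between -0.115 and -0.055 m and z of each of cell1, cell2, cell3 in the frame of feeder below 0.045 m and x of cell2 in the frame of feeder between -0.115 and -0.055 m and x of cell3 in the frame of feeder between -0.115 and -0.055 m and linear speed of each of cell1, cell2, cell3, cell4, cell5, cell6 below 0.02 m/s and x of cell4 in the frame of feeder between -0.033 and -0.012 m and x of cell5 in the frame of feeder between -0.015 and 0.006 m and x of cell6 in the frame of feeder between 0.003 and 0.025 m); the robot touches nothing.
It fails at once if a fourth cell is let out under the gate (x of any of cell4, cell5, cell6 in the frame of feeder below -0.045 m).
It fails at once if the robot touches a cell (contact force between any of the fingers, the arm and cell1 above 0.3 N or contact force between any of the fingers, the arm and cell2 above 0.3 N or contact force between any of the fingers, the arm and cell3 above 0.3 N or contact force between any of the fingers, the arm and cell4 above 0.3 N or contact force between any of the fingers, the arm and cell5 above 0.3 N or contact force between any of the fingers, the arm and cell6 above 0.3 N).
It fails at once if the robot touches or lifts the gate (contact force between any of the fingers, the arm and rocker_c1 above 0.3 N).
It fails at once if something else on the bench is moved by more than 20 mm (distance of any of holder, flashlight, flux_jar, multimeter, screwdriver, solder_spool from where it was at the start of the episode above 0.02 m).
It also fails if it takes over 32 s, if anything falls off the work surface, if the arm or the gripper's body presses on something with over 40 N, if the wrist force passes 120 N, or if a joint passes its speed limit or range.

### The arm

A 6-joint arm with a two-finger parallel gripper is mounted at the origin on the work surface. World frame = base frame: x ahead of the robot, y to its left, z up, the work surface at z = 0. Lengths are in mm, angles in rad, forces in N, time in s.
With the tool pointing down it reaches from about 350 to 875 mm from the base axis. Payload 4.2 kg.
Tool frame: the origin (TCP) lies at the very end of the fingers, on their centre line; the grasp point (between the pads) lies 19 mm behind it; z points along the fingers, y is the line along which they close (so a half turn about z gives the same grasp; the last joint's range is limited). The gripper opens to 85 mm and grips with 20 to 120 N. Pads are 22 mm wide; open, the fingers measure 114 mm over their backs; the gripper's body (76 mm by 85 mm) begins 54 mm behind the grasp point. The pads swing forward as they close: fully open they stand 13 mm farther back than shut.
Start: joints at [-1.001, 0.385, 0.008, 0, -1.194, -0.259], TCP at [191.153, -595.029, 199.812] pointing down, gripper open.
Joint ranges: [-3.14, 3.14], [-1.21, 2.06], [-1.07, 1.41], [-3.16, 2.05], [-2.99, -0.16], [-3.1, 3.1]. Speed limits (rad/s): [2.79, 2.79, 3.14, 3.14, 3.14, 3.14].

### API

Orientations are given as a unit quaternion [x, y, z, w].
In Python, from bench import read_state, get_image, camera_model, job_done gives the robot as it stands.
- The arm moves only by the shell command python3 -m handwheel 'ROWS'. ROWS is JSON, a list of rows, each a list of 7 numbers: the shift along the tool's x, y, z in m, then the turn, a rotation vector about the tool's x, y, z in rad, then the gripper's target within -1 to 1 (fully open at 1, half-way at 0, shut at -1). In form: [[dx, dy, dz, wx, wy, wz, jaw], ...]. A call has 1 to 10 rows; each row is the pose to reach, as a shift and turn from the pose commanded when the call began, along the tool's axes at that moment; what a row does not reach only later rows make up. A row lasts 1/8 s, in which the tool goes at most 62.5 mm and 10.7 degrees, less where a joint would pass 70% of its speed; a pose out of reach is approached as far as the arm can. A call with a gripper value outside its range is refused whole. The fingers move at their own pace and stop on an object; the grip force is fixed at half the most. Time passes only in rows, so rows that repeat a pose let the fingers close. It gives the time, the measured TCP pose, the force, the opening and the grip force at its end, in the units of the state.
- read_state(): the state, without advancing time (a new reading comes with each control period).
- get_image(name): name is "scene" or "top" or "wrist"; returns (picture, depth): 480x640x3 uint8, blue, green, red; 480x640 float32, mm along the optical axis (not along the pixel's ray), 0 where there is no reading.
- camera_model(name): a dict with "K" (3x3 intrinsics, pixels), "dist" ([k1, k2, p1, p2, k3] as OpenCV has them; the pictures are not rectified), "rvec" (rotation vector, rad) and "tvec" (3), from world to camera coordinates, as OpenCV has them; the wrist camera has in their place "hand_eye" (4x4, takes a point from camera to tool coordinates, whose origin is the TCP and whose axes are the flange's). Camera axes: x right, y down, z forward; pixel columns grow to the right and rows downward; lengths in mm; the calibration is good to about 2 mm. A picture is of the moment at which its call begins: read the wrist's pose just before it. camera_model takes no time and is no camera call.
- job_done(): hands the job in; it is judged then, once.
The state is a dict: "clock": time; "joints": joint angles; "joint_vel": joint speeds; "joint_efforts": joint torques, N m; "position": TCP position; "ee_rot": TCP orientation; "contact_force": force on the tool from outside, world axes, zero at the start; "wrist_torque": the same for the moment, N m; "gripper_width": finger opening in mm; "grasp_force": force on a finger pad.
Only numpy, scipy, OpenCV 4.12 (cv2) and the standard library are available. Lean on these libraries where they do the work, as an engineer would, in place of code of your own. Each camera call takes 0.05 s, during which the arm holds its last target. There are 200 camera calls.

## Working session

There is one attempt and no reset: what is moved stays moved. The work goes in short steps, Python scripts to look and compute and a shell command to move; the robot and the scene stay as the last step left them, time stands still between calls to the robot, and variables do not carry over. Pictures are saved under pics/ and viewed, at most 10 in all, crops included, and the job is handed in when it is done.

```bash
mkdir -p pics; python3 - <<'E'
from bench import *
import cv2
s=read_state();print(s)
for n in("scene","top"):
    p,d=get_image(n);cv2.imwrite(f"pics/{n}0.png",p)
    import numpy as np;np.save(f"pics/{n}0.npy",d)
    print(camera_model(n))
E
```

```text
{'clock': 0.0, 'joints': array([-1.00137784e+00,  3.85557441e-01,  6.62526334e-03, -5.06370994e-04,
       -1.19405081e+00, -2.58615099e-01]), 'joint_vel': array([-0.0007144 , -0.00172372,  0.00030773,  0.00037531,  0.00010351,
       -0.00165062]), 'joint_efforts': array([ 3.65755341e-04, -3.92290378e+01,  1.88407284e+01,  4.18655008e+00,
       -4.61956457e-03,  1.82302983e-06]), 'position': array([ 190.95644582, -594.40937475,  198.71984838]), 'ee_rot': array([-1.54684590e-01,  9.87963272e-01,  1.09562804e-03, -2.24391707e-04]), 'contact_force': array([-0.20094403,  0.04497042, -0.11212078]), 'wrist_torque': array([-0.03435864, -0.00345951,  0.01808796]), 'grasp_force': 0.0, 'gripper_width': 85.42317222751578}
{'K': array([[468.18624318,   0.        , 317.19278755],
       [  0.        , 468.18624318, 246.88505584],
       [  0.        ,   0.        ,   1.        ]]), 'dist': array([-0.01511657,  0.        ,  0.        ,  0.        ,  0.        ]), 'rvec': array([ 1.12416675,  2.26501249, -1.06452029]), 'tvec': array([ 328.92421434, -223.20614006, 1452.56274842])}
{'K': array([[482.02541316,   0.        , 320.09640743],
       [  0.        , 482.02541316, 236.63134591],
       [  0.        ,   0.        ,   1.        ]]), 'dist': array([-0.11430488,  0.        ,  0.        ,  0.        ,  0.        ]), 'rvec': array([ 2.17051188, -2.11292927,  0.18400525]), 'tvec': array([  -6.26665131,  575.655141  , 1266.15769343])}
```

View pics/top0.png

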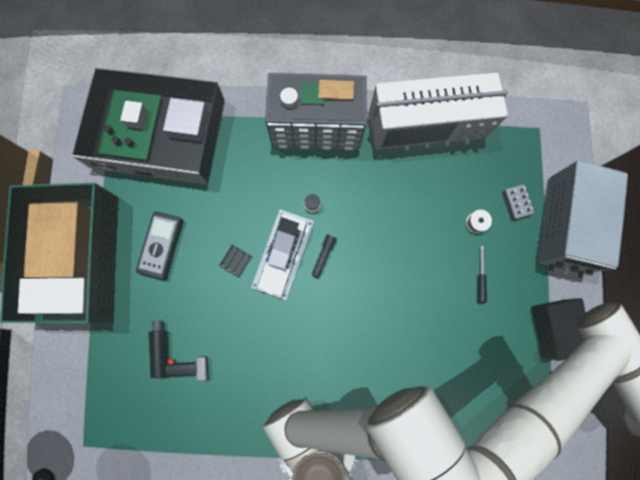

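View pics/scene0.png

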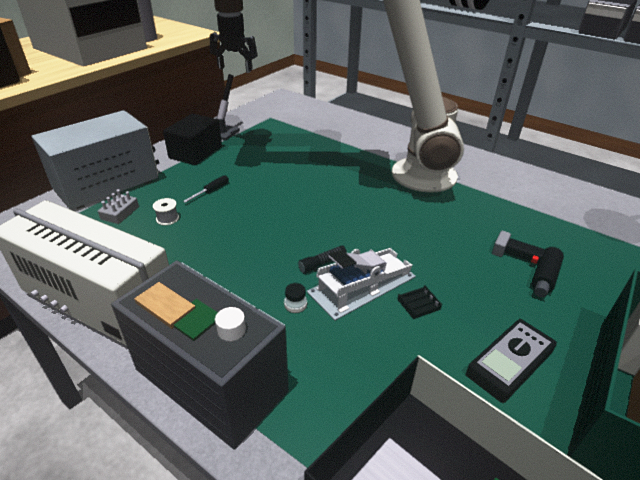

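The top view shows the feeder at about (283,254), its black pad at (289,226) at the far end. The jar is at (313,203) and the flashlight at (323,256). I'll measure the pad and the base plate next.

```bash
cat > h.py <<'E'
import numpy as np,cv2
from bench import *
def world(n,px,d=None,z=None):
    m=camera_model(n);R=cv2.Rodrigues(m["rvec"])[0];t=m["tvec"]
    px=np.atleast_2d(np.float64(px))
    r=np.c_[cv2.undistortPoints(px[:,None],m["K"],m["dist"])[:,0],np.ones(len(px))]
    if z is None: return (r*np.atleast_1d(d)[:,None]-t)@R
    c=-R.T@t; w=r@R
    return c+w*((z-c[2])/w[:,2])[:,None]
E
python3 - <<'E'
from h import *
p=cv2.imread("pics/top0.png");d=np.load("pics/top0.npy")
cv2.imwrite("pics/crop.png",cv2.resize(p[195:310,235:345],None,fx=5,fy=5,interpolation=cv2.INTER_CUBIC))
v,u=np.mgrid[195:310,235:345];u=u.ravel();v=v.ravel()
w=world("top",np.c_[u,v],d[v,u])
g=p[v,u].astype(int)
k=(w[:,2]>85)&(w[:,2]<140)&(g.max(1)<60)
print("pad",k.sum(),np.median(w[k],0),w[k].mean(0),w[k].min(0),w[k].max(0))
k=(g[:,2]>110)&(g.min(1)>110)&(w[:,2]<90)
r=cv2.minAreaRect(np.float32(w[k][:,:2]));print("feeder rect",k.sum(),r,cv2.boxPoints(r))
print("bench z",np.median(w[g[:,1]>g[:,2]+30][:,2]))
E
```

```text
return _methods._mean(a, axis=axis, dtype=dtype,
  ret = um.true_divide(
<stdin>:8: RuntimeWarning: Mean of empty slice.
Traceback (most recent call last):
ValueError: zero-size array to reduction operation minimum which has no identity
```

View pics/crop.png

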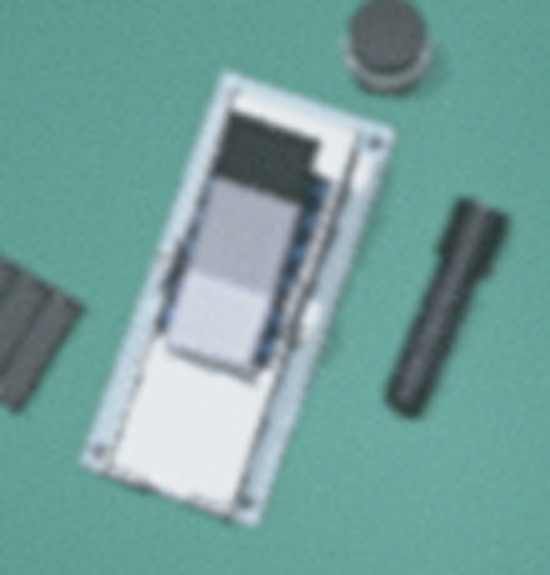

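The crop shows the plate corners at (228,72), (395,130), (255,522) and (83,463), with the pad centre near (268,155).

```bash
python3 - <<'E'
from h import *
d=np.load("pics/top0.npy");print("depth pad",d[222:232:3,284:294:3], d[150:330:60,200:400:60])
f=lambda a:np.float64(a)/5-0.4+[235,195]
c=world("top",f([(228,72),(395,130),(255,522),(83,463)]),z=6)
print(c.round(1));o=c.mean(0)
ax=(c[0]+c[1]-c[2]-c[3]);ax=ax[:2]/np.linalg.norm(ax[:2]);yaw=np.arctan2(ax[1],ax[0])
print("o",o,"yaw",yaw,"len",np.linalg.norm(c[0]-c[3]),np.linalg.norm(c[0]-c[1]))
print("pad pred rest",o[:2]+65*ax,"pressed",o[:2]+79*ax)
pc=f([(238,113),(322,140),(302,205),(213,178)]);pw=world("top",pc,z=112);print("pad meas",pw.mean(0).round(1))
s=read_state()
from scipy.spatial.transform import Rotation as R
print(R.from_quat(s["ee_rot"]).as_matrix().round(3))
E
```

```text
depth pad [[1251.8281 1249.0637 1248.6248 1248.897 ]
 [1251.2965 1249.2764 1251.4974 1253.7979]
 [1251.832  1251.4192 1251.7885 1251.2375]
 [1249.1683 1249.2838 1245.1194 1247.9368]] [[1382.3741 1401.755  1398.5055 1404.4979]
 [1371.3226 1366.3397 1372.0011 1374.3054]
 [1340.7941 1342.8622 1323.8821 1345.0316]]
[[658.4 124.    6. ]
 [627.6  28.4   6. ]
 [405.5  99.4   6. ]
 [435.2 195.8   6. ]]
o [531.68205183 111.89386205   6.        ] yaw -0.31018784970769353 len 234.43311015818892 100.46872516691788
pad pred rest [593.58000794  92.05342282] pressed [606.91187541  87.78009744]
pad meas [589.6  92.8 112. ]
[[-0.952 -0.306 -0.001]
 [-0.306  0.952  0.002]
 [ 0.     0.002 -1.   ]]
```

```bash
python3 -m handwheel '[[-0.590,0.532,0,0,0,0,-1],[-0.590,0.532,0,0,0,0,-1],[-0.590,0.532,0,0,0,0,-1],[-0.590,0.532,0,0,0,0,-1],[-0.590,0.532,0,0,0,0,-1],[-0.590,0.532,0,0,0,0,-1],[-0.590,0.532,0,0,0,0,-1],[-0.590,0.532,0,0,0,0,-1],[-0.590,0.532,0,0,0,0,-1],[-0.590,0.532,0,0,0,0,-1]]'; python3 - <<'E'
from h import *
from scipy.spatial.transform import Rotation as R
s=read_state();print(s["position"],(R.from_quat(s["ee_rot"]).as_matrix().T@([592,92.5,200]-s["position"])).round(1), camera_model("wrist"))
E
```

```text
clock: 1.35
position: [505.5, -52.6, 199.7]
ee_rot: [-0.155, 0.988, 0.0, -0.0]
contact_force: [0.7, -1.4, 0.5]
gripper_width: -0.3
grasp_force: 0.0
[505.51250057 -52.57961079 199.72450665] [-126.8  111.6   -0.3] {'K': array([[331.77077711,   0.        , 320.19937598],
       [  0.        , 331.77077711, 238.84904641],
       [  0.        ,   0.        ,   1.        ]]), 'dist': array([0.00745785, 0.        , 0.        , 0.        , 0.        ]), 'hand_eye': array([[-5.60769386e-04, -9.64449193e-01, -2.64267741e-01,
         6.61856999e+01],
       [ 9.99999707e-01, -6.78576894e-04,  3.54503036e-04,
         1.32671594e-01],
       [-5.21226150e-04, -2.64267464e-01,  9.64449291e-01,
        -1.74479404e+02],
       [ 0.00000000e+00,  0.00000000e+00,  0.00000000e+00,
         1.00000000e+00]])}
```

```bash
python3 -m handwheel '[[-0.127,0.112,0,0,0,0.62,-1],[-0.127,0.112,0,0,0,0.62,-1],[-0.127,0.112,0,0,0,0.62,-1],[-0.127,0.112,0,0,0,0.62,-1],[-0.127,0.112,0,0,0,0.62,-1],[-0.127,0.112,0,0,0,0.62,-1]]'; python3 - <<'E'
from h import *
from scipy.spatial.transform import Rotation as R
s=read_state();p,d=get_image("wrist");cv2.imwrite("pics/w1.png",p);np.savez("pics/w1.npz",d=d,p=s["position"],q=s["ee_rot"])
print(s["position"],R.from_quat(s["ee_rot"]).as_matrix().round(3))
E
```

```text
clock: 2.1
position: [591.4, 90.4, 199.7]
ee_rot: [0.154, 0.988, -0.0, -0.0]
contact_force: [0.0, 0.4, 0.3]
gripper_width: 0.2
grasp_force: 0.0
[591.4014012   90.44596742 199.66023686] [[-0.953  0.304 -0.   ]
 [ 0.304  0.953 -0.   ]
 [ 0.    -0.    -1.   ]]
```

View pics/w1.png

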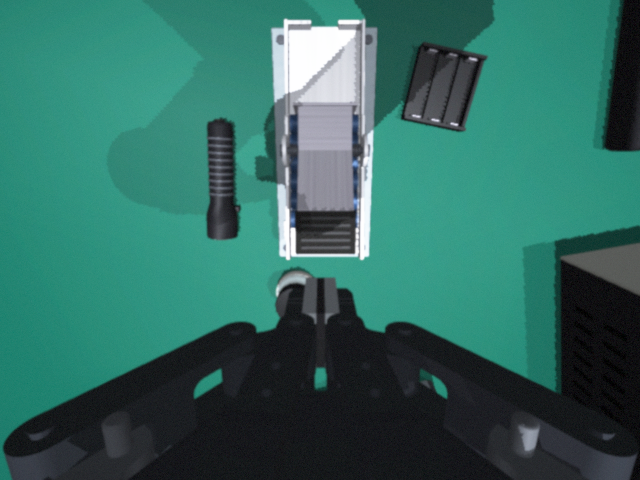

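The wrist view shows the feeder aligned with the tool. The pad spans columns 300–354 and rows 210–253, with its centre at (327,231).

```bash
cat >> h.py <<'E'
from scipy.spatial.transform import Rotation as R
def wwrist(f,px):
    a=np.load(f);m=camera_model("wrist");px=np.int32(px)
    r=np.c_[cv2.undistortPoints(np.float64(px)[:,None],m["K"],m["dist"])[:,0],np.ones(len(px))]
    c=r*a["d"][px[:,1],px[:,0]][:,None]; H=m["hand_eye"]
    t=c@H[:3,:3].T+H[:3,3]
    return t,R.from_quat(a["q"]).apply(t)+a["p"]
E
python3 - <<'E'
from h import *
v,u=np.mgrid[213:251:3,303:353:4]
t,w=wwrist("pics/w1.npz",np.c_[u.ravel(),v.ravel()])
print(np.median(t,0),np.median(w,0),w.min(0),w.max(0))
t,w=wwrist("pics/w1.npz",[(327,212),(327,218),(327,231),(327,238),(327,245),(327,250),(327,254),(304,231),(350,231)]);print(t.round(1),w.round(1))
E
```

```text
[ 1.40277732  6.09122303 87.41529388] [592.01500681  96.67688414 112.23757916] [572.54417916  73.39563081 108.47964727] [612.12478659 119.45907958 116.0935524 ]
[[ 16.1   6.1  92. ]
 [ 11.6   6.1  90. ]
 [  1.5   6.1  86.7]
 [ -4.6   6.1  87.4]
 [-10.4   6.1  86.8]
 [-14.1   6.1  84.9]
 [-18.8   6.2  88.9]
 [  1.6 -12.6  86.2]
 [  1.3  24.8  87.3]] [[577.9 101.2 107.6]
 [582.2  99.8 109.7]
 [591.8  96.7 113. ]
 [597.6  94.9 112.3]
 [603.1  93.1 112.8]
 [606.6  92.  114.7]
 [611.2  90.6 110.7]
 [586.   79.  113.4]
 [597.6 114.4 112.3]]
```

```bash
python3 -m handwheel '[[-0.001,0.005,0.02,0,0,0,-1],[-0.001,0.005,0.05,0,0,0,-1],[-0.001,0.005,0.07,0,0,0,-1],[-0.001,0.005,0.075,0,0,0,-1],[-0.001,0.005,0.075,0,0,0,-1]]'; python3 - <<'E'
from h import *
s=read_state();p,d=get_image("wrist");cv2.imwrite("pics/w2.png",p[100:400,150:550])
print(s["position"],s["contact_force"])
E
```

```text
clock: 2.78
position: [594.5, 95.0, 125.3]
ee_rot: [0.154, 0.988, 0.0, 0.0]
contact_force: [0.7, 0.1, 0.3]
gripper_width: 0.0
grasp_force: 0.0
[594.49077781  95.03296016 125.32061282] [0.6645365  0.09284506 0.2738664 ]
```

View pics/w2.png

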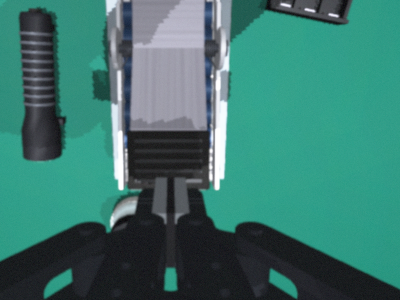

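```bash
python3 -m handwheel '[[0.001,0,0.008,0,0,0,-1],[0,0,0.013,0,0,0,-1],[-0.003,0,0.018,0,0,0,-1],[-0.006,0,0.024,0,0,0,-1],[-0.009,0,0.030,0,0,0,-1],[-0.011,0,0.036,0,0,0,-1],[-0.012,0,0.040,0,0,0,-1],[-0.013,0,0.043,0,0,0,-1],[-0.013,0,0.044,0,0,0,-1]]'; python3 - <<'E'
from h import *
s=read_state();p,d=get_image("wrist");cv2.imwrite("pics/w3.png",p[0:400,150:550])
print(s["position"],s["contact_force"])
p,d=get_image("top");cv2.imwrite("pics/t3.png",cv2.resize(p[200:310,230:345],None,fx=4,fy=4,interpolation=cv2.INTER_CUBIC))
E
```

```text
clock: 3.95
position: [607.1, 91.2, 81.2]
ee_rot: [0.154, 0.988, -0.0, 0.001]
contact_force: [1.0, -1.0, 2.2]
gripper_width: 0.3
grasp_force: 1.0
[607.11333148  91.21445074  81.17390275] [ 1.03785101 -1.01916488  2.17998297]
```

View pics/w3.png

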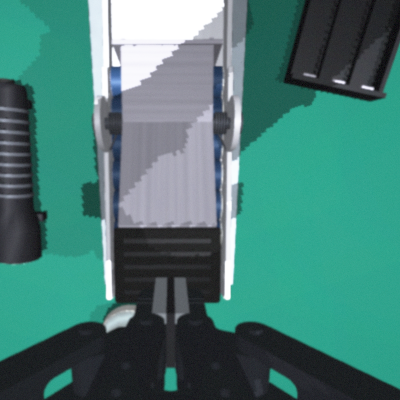

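The wrist view shows the tip on the pad and no cells out yet; a force of about 2–3 N says the stop hasn't been reached. I'll press a few mm deeper.

```bash
python3 -m handwheel '[[-0.001,0,0.002,0,0,0,-1],[-0.001,0,0.003,0,0,0,-1],[-0.001,0,0.003,0,0,0,-1]]';python3 -m handwheel '[[0,0,0.001,0,0,0,-1],[0,0,0.002,0,0,0,-1],[0,0,0.002,0,0,0,-1]]'; python3 - <<'E'
from h import *
s=read_state();p,d=get_image("wrist");cv2.imwrite("pics/w4.png",p[0:400,150:550])
print(s["position"],s["contact_force"])
E
```

```text
clock: 4.42
position: [608.1, 91.2, 78.1]
ee_rot: [0.154, 0.988, 0.0, 0.001]
contact_force: [1.6, -0.5, 1.6]
gripper_width: 0.1
grasp_force: 1.2
clock: 4.8
position: [607.8, 91.4, 75.8]
ee_rot: [0.154, 0.988, 0.0, 0.0]
contact_force: [2.1, -0.0, 1.7]
gripper_width: -0.2
grasp_force: 1.2
[607.77445256  91.35406048  75.83351717] [ 2.08365689 -0.01510987  1.65253596]
```

View pics/w4.png

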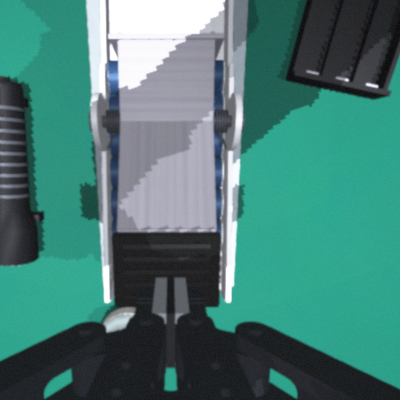

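The pad looks further down, but no cells are out yet. I'll measure the pad's tilt from depth.

```bash
cat > tilt.py <<'E'
from h import *
import sys
s=read_state();p,d=get_image("wrist");cv2.imwrite("pics/w5.png",p[0:400,150:550]);np.savez("pics/w5.npz",d=d,p=s["position"],q=s["ee_rot"])
print(s["position"].round(1),s["contact_force"].round(1))
for a,b,c in((135,218,"mid plate"),(235,262,"pad"),(45,110,"front plate")):
    v,u=np.mgrid[a:b:4,275:360:6]
    t,w=wwrist("pics/w5.npz",np.c_[u.ravel(),v.ravel()])
    k=abs(t[:,2]-np.median(t[:,2]))<25
    f=np.polyfit(t[k,0],t[k,2],1);print(c,"tilt",np.degrees(np.arctan(f)[0]).round(1),"x",np.median(t[k,0]).round(1),"z",np.median(w[k,2]).round(1))
E
python3 tilt.py
```

```text
[607.7  91.3  75.8] [1.3 0.7 2.6]
mid plate tilt 26.6 x 53.7 z 86.0
pad tilt 7.8 x 23.0 z 105.4
front plate tilt 4.8 x 100.1 z 71.1
```

```bash
python3 - <<'E'
from h import *
v=np.arange(200,312,4)
for u in(285,350):
    t,w=wwrist("pics/w5.npz",np.c_[np.full(len(v),u),v]);print(u);print(np.c_[v,t,w[:,2]].round(0).astype(int).tolist())
t,w=wwrist("pics/w1.npz",np.c_[np.full(40,315),np.arange(262,302)]);print("w1 tip",np.c_[np.arange(262,302),t][::2].round(0).astype(int).tolist())
cv2.imwrite("pics/w5z.png",cv2.resize(cv2.convertScaleAbs(cv2.imread("pics/w5.png")[200:340,80:280],alpha=2,beta=20),None,fx=4,fy=4,interpolation=cv2.INTER_CUBIC))
E
```

```text
285
[[200, 42, -16, -16, 92], [204, 41, -16, -17, 92], [208, 39, -16, -18, 94], [212, 37, -16, -18, 94], [216, 35, -16, -19, 95], [220, 33, -16, -20, 96], [224, 32, -16, -20, 96], [228, 30, -16, -22, 97], [232, 29, -16, -26, 102], [236, 28, -16, -29, 104], [240, 26, -15, -30, 106], [244, 24, -16, -30, 105], [248, 23, -16, -30, 106], [252, 21, -16, -30, 106], [256, 19, -16, -31, 107], [260, 17, -16, -31, 106], [264, 15, -16, -29, 105], [268, 13, -16, -30, 106], [272, 12, -16, -32, 108], [276, 9, -16, -31, 107], [280, 7, -16, -31, 107], [284, 6, -16, -32, 107], [288, 4, -16, -32, 107], [292, 1, -16, -31, 107], [296, -1, -16, -31, 107], [300, -2, -16, -33, 109], [304, -4, -16, -32, 108], [308, -58, -28, 70, 6]]
350
[[200, 42, 15, -16, 92], [204, 40, 15, -16, 92], [208, 39, 15, -18, 94], [212, 37, 15, -18, 94], [216, 35, 15, -19, 95], [220, 34, 14, -22, 98], [224, 32, 15, -21, 97], [228, 30, 14, -23, 99], [232, 29, 14, -27, 103], [236, 28, 14, -28, 104], [240, 26, 14, -30, 105], [244, 24, 14, -29, 105], [248, 23, 14, -30, 106], [252, 21, 14, -31, 106], [256, 19, 14, -30, 106], [260, 17, 14, -30, 106], [264, 14, 14, -29, 105], [268, 13, 14, -29, 105], [272, 11, 14, -30, 106], [276, 9, 14, -30, 106], [280, 7, 14, -30, 106], [284, 5, 14, -31, 107], [288, 3, 14, -31, 107], [292, 7, 13, -43, 119], [296, 7, 13, -47, 123], [300, 7, 13, -51, 127], [304, 7, 12, -55, 130], [308, 6, 12, -57, 133]]
w1 tip [[262, -64, -6, 199], [264, -67, -6, 198], [266, -69, -6, 198], [268, -72, -6, 200], [270, -74, -6, 199], [272, -77, -6, 199], [274, -80, -6, 200], [276, -82, -6, 198], [278, 11, -2, -37], [280, 11, -2, -40], [282, 10, -2, -41], [284, 11, -2, -45], [286, 11, -2, -46], [288, 10, -2, -47], [290, 11, -2, -50], [292, 11, -2, -52], [294, 10, -2, -53], [296, 11, -2, -56], [298, 11, -2, -58], [300, 11, -2, -60]]
```

View pics/w5z.png

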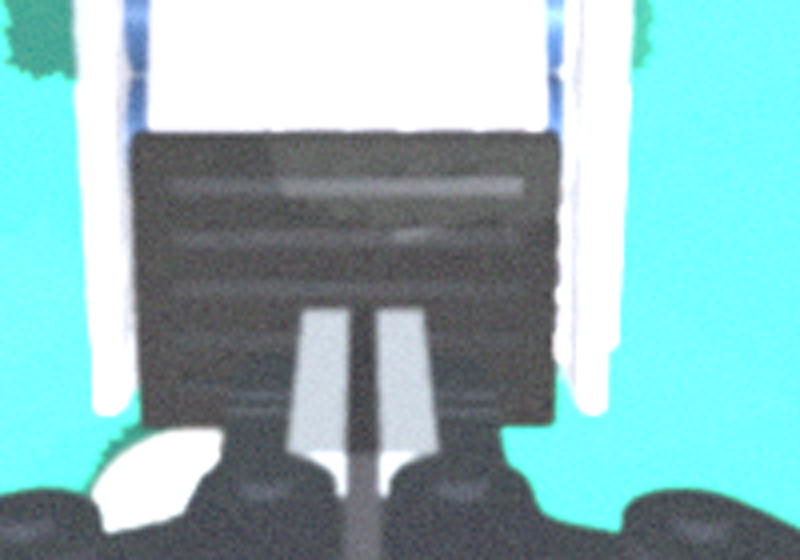

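The fingertips really end about 32 mm short of the reported TCP. The tip is on the pad's rear part and the rocker is only partly pressed, about 0.13 rad. The pad will move back 8 mm under the tip, so I'll press straight down.

```bash
python3 -m handwheel '[[0,0,0.004,0,0,0,-1],[0,0,0.008,0,0,0,-1],[0,0,0.012,0,0,0,-1],[0,0,0.016,0,0,0,-1],[0,0,0.020,0,0,0,-1],[0,0,0.023,0,0,0,-1],[0,0,0.023,0,0,0,-1]]'; python3 tilt.py; python3 - <<'E'
from h import *
v=np.arange(200,325,6)
t,w=wwrist("pics/w5.npz",np.c_[np.full(len(v),285),v]);print(np.c_[v,t[:,0],w[:,2]].round(0).astype(int).tolist())
E
```

```text
clock: 5.78
position: [608.0, 91.2, 52.9]
ee_rot: [0.154, 0.988, 0.0, 0.0]
contact_force: [4.3, -0.6, 3.3]
gripper_width: 0.1
grasp_force: 2.6
[608.   91.2  52.9] [ 4.3 -0.6  3.3]
mid plate tilt 9.1 x 54.7 z 76.1
pad tilt 34.7 x 22.4 z 81.4
front plate tilt -12.1 x 94.8 z 76.2
[[200, 44, 79], [206, 41, 77], [212, 38, 78], [218, 36, 80], [224, 33, 79], [230, 30, 80], [236, 28, 81], [242, 25, 81], [248, 22, 81], [254, 21, 86], [260, 18, 86], [266, 15, 86], [272, 12, 85], [278, 9, 85], [284, 5, 83], [290, 3, 85], [296, -1, 84], [302, -4, 83], [308, -8, 82], [314, 7, 115], [320, 12, 129]]
```

View pics/w5.png

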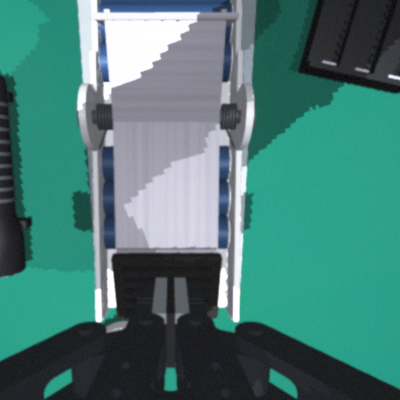

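The pad is down to about 0.33 rad and a cell is starting to show at the top edge of the crop (165,5), so I'll press on to the stop.

```bash
python3 -m handwheel '[[0,0,0.003,0,0,0,-1],[0,0,0.006,0,0,0,-1],[0,0,0.008,0,0,0,-1],[0,0,0.008,0,0,0,-1],[0,0,0.008,0,0,0,-1],[0,0,0.008,0,0,0,-1],[0,0,0.008,0,0,0,-1],[0,0,0.008,0,0,0,-1]]'; python3 - <<'E'
from h import *
s=read_state();p,d=get_image("wrist");cv2.imwrite("pics/w6.png",p[0:400,150:550]);np.savez("pics/w6.npz",d=d,p=s["position"],q=s["ee_rot"])
v=np.arange(200,325,6)
t,w=wwrist("pics/w6.npz",np.c_[np.full(len(v),285),v]);print(np.c_[v,t[:,0],w[:,2]].round(0).astype(int).tolist())
v=np.arange(0,60,3)
t,w=wwrist("pics/w6.npz",np.c_[np.full(len(v),320),v]);print(np.c_[v,t[:,0],w[:,2]].round(0).astype(int).tolist())
E
```

```text
clock: 6.82
position: [608.9, 91.1, 48.0]
ee_rot: [0.153, 0.988, 0.0, 0.002]
contact_force: [1.7, -2.3, 15.8]
gripper_width: -0.2
grasp_force: 7.9
[[200, 44, 74], [206, 41, 75], [212, 39, 76], [218, 36, 77], [224, 34, 77], [230, 31, 78], [236, 28, 77], [242, 25, 77], [248, 22, 78], [254, 20, 80], [260, 18, 83], [266, 16, 84], [272, 13, 83], [278, 9, 81], [284, 5, 79], [290, 2, 79], [296, -2, 77], [302, -5, 76], [308, -9, 75], [314, 7, 111], [320, 12, 124]]
[[0, 139, 26], [3, 137, 27], [6, 137, 25], [9, 115, 84], [12, 114, 83], [15, 114, 81], [18, 113, 82], [21, 112, 81], [24, 111, 82], [27, 110, 83], [30, 109, 82], [33, 108, 81], [36, 107, 80], [39, 106, 80], [42, 105, 80], [45, 104, 81], [48, 103, 81], [51, 102, 80], [54, 102, 78], [57, 100, 79]]
```

View pics/w6.png

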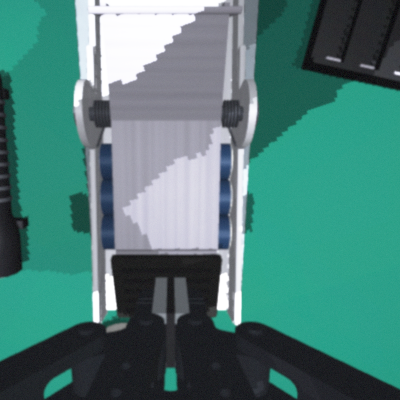

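The stop is reached (16 N). The front of the queue is empty and the three back cells are held. I'll hold a little longer and check the bay numerically.

```bash
python3 -m handwheel '[[0,0,0,0,0,0,-1],[0,0,0,0,0,0,-1],[0,0,0,0,0,0,-1],[0,0,0,0,0,0,-1],[0,0,0,0,0,0,-1],[0,0,0,0,0,0,-1]]'; cat > bay.py <<'E'
from h import *
o=np.array([530,113]);ax=np.array([.952,-.305]);ay=np.array([.305,.952])
for n in("top","scene"):
    p,d=get_image(n)
    b=p.astype(int);k=(b[...,0]>b[...,2]+35)&(b[...,0]>b[...,1]+10)
    v,u=np.nonzero(k);w=world(n,np.c_[u,v],d[v,u])
    X=(w[:,:2]-o)@ax;Y=(w[:,:2]-o)@ay;m=(abs(X)<125)&(abs(Y)<45)
    h,e=np.histogram(X[m],np.arange(-125,126,5));print(n,m.sum(),[(int(a),int(c)) for a,c in zip(e,h) if c])
    q=m&(X<-40)
    if q.any():print(" bay z",np.percentile(w[q,2],[10,50,90]).round(0))
E
python3 bay.py
```

```text
clock: 7.62
position: [608.9, 91.1, 48.1]
ee_rot: [0.153, 0.988, 0.0, 0.002]
contact_force: [0.9, -1.6, 16.0]
gripper_width: -0.3
grasp_force: 7.9
top 277 [(-110, 28), (-105, 40), (-100, 25), (-95, 13), (-90, 40), (-85, 41), (-80, 5), (-75, 27), (-70, 43), (-65, 15)]
 bay z [32. 37. 42.]
scene 274 [(-110, 12), (-105, 55), (-100, 29), (-95, 13), (-90, 30), (-85, 61), (-80, 9), (-75, 17), (-70, 17), (-65, 22), (-60, 2), (-45, 1), (-35, 1), (20, 1), (35, 1), (40, 1), (55, 2)]
 bay z [35. 39. 43.]
```

Three cells lie in the bay at about x = -105, -87 and -70 mm. Now I'll release by going up smoothly, retracing forward slightly.

```bash
python3 -m handwheel '[[0,0,-0.006,0,0,0,-1],[0,0,-0.014,0,0,0,-1],[0,0,-0.022,0,0,0,-1],[0,0,-0.030,0,0,0,-1],[0,0,-0.038,0,0,0,-1],[0,0,-0.06,0,0,0,-1],[0,0,-0.09,0,0,0,-1],[0,0,-0.13,0,0,0,-1],[0,0,-0.15,0,0,0,-1],[0,0,-0.15,0,0,0,-1]]'; python3 -m handwheel '[[0,0,0,0,0,0,-1],[0,0,0,0,0,0,-1],[0,0,0,0,0,0,-1],[0,0,0,0,0,0,-1],[0,0,0,0,0,0,-1],[0,0,0,0,0,0,-1],[0,0,0,0,0,0,-1],[0,0,0,0,0,0,-1]]'; python3 bay.py; python3 - <<'E'
from h import *
s=read_state();p,d=get_image("wrist");np.savez("pics/w7.npz",d=d,p=s["position"],q=s["ee_rot"])
b=p.astype(int);k=(b[...,0]>b[...,2]+25)&(b[...,0]>b[...,1]+5)
v,u=np.nonzero(k);t,w=wwrist("pics/w7.npz",np.c_[u,v])
o=np.array([530,113]);X=(w[:,:2]-o)@[.952,-.305];Y=(w[:,:2]-o)@[.305,.952];m=(abs(X)<125)&(abs(Y)<45)
h,e=np.histogram(X[m],np.arange(-125,126,5));print([(int(a),int(c)) for a,c in zip(e,h) if c])
v,u=np.mgrid[0:480:2,0:640:2];t,w=wwrist("pics/w7.npz",np.c_[u.ravel(),v.ravel()])
X=(w[:,:2]-o)@[.952,-.305];Y=(w[:,:2]-o)@[.305,.952]
for x in range(-40,100,8):
    m=(abs(X-x)<3)&(abs(Y)<15)&(w[:,2]<130)
    if m.any():print(x,np.median(w[m,2]).round(0),end="; ")
E
```

```text
clock: 8.98
position: [608.2, 91.3, 196.4]
ee_rot: [0.154, 0.988, 0.001, 0.001]
contact_force: [0.7, 0.5, 0.7]
gripper_width: 0.2
grasp_force: 0.0
clock: 9.98
position: [607.6, 91.1, 194.8]
ee_rot: [0.154, 0.988, 0.0, 0.0]
contact_force: [0.3, 0.1, -0.2]
gripper_width: -0.1
grasp_force: 0.0
top 260 [(-110, 29), (-105, 43), (-100, 24), (-95, 12), (-90, 42), (-85, 39), (-80, 6), (-75, 24), (-70, 29), (-65, 11), (115, 1)]
 bay z [32. 37. 41.]
scene 282 [(-110, 13), (-105, 50), (-100, 36), (-95, 12), (-90, 33), (-85, 64), (-80, 10), (-75, 16), (-70, 29), (-65, 9), (-45, 7), (10, 3)]
 bay z [36. 39. 44.]
[(-115, 33), (-110, 324), (-105, 473), (-100, 590), (-95, 389), (-90, 405), (-85, 516), (-80, 496), (-75, 342), (-70, 453), (-65, 498), (-60, 262), (-55, 2), (-50, 2), (-45, 1), (-35, 19), (-30, 66), (-25, 85), (-20, 84), (-15, 59), (-10, 59), (-5, 3), (5, 39), (10, 88), (15, 66), (50, 4), (55, 4), (70, 3), (100, 1), (115, 25), (120, 10)]
-40 67.0; -32 67.0; -24 69.0; -16 70.0; -8 72.0; 0 73.0; 8 78.0; 16 83.0; 24 88.0; 32 93.0; 40 97.0; 48 107.0; 56 111.0; 64 112.0; 72 114.0; 80 115.0;
```

The rocker is back at rest with the pad at 112 mm, tipped up to the back. Three cells are in the bay, and the other three have moved up to the gate.

```bash
python3 -c "from bench import *;print(job_done())"
```

```text
the job is handed in; nothing more can be done
None
```

The job is handed in: one press of the pad put three cells in the pick-up bay, the rocker came back up with the gate closed, and the next three cells moved up behind it; the camera checks agreed, but no verdict came back.

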